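# Unlatch the delivery crate's gate and hold it wide open

## Robot

A 6-joint arm with a two-finger parallel gripper is mounted at the origin on a cart in front of the work surface, level with it; the furniture and walls round the work are solid. World frame = base frame: x ahead of the robot, y to its left, z up, the work surface at z = 0. Lengths are in m, angles in rad, forces in N, time in s.
With the tool pointing down it reaches from about 0.35 to 0.875 m from the base axis. Payload 15.5 kg.
Tool frame: the origin (TCP) lies between the finger pads, 19 mm behind the fingertips; this is the grasp point; z points along the fingers, y is the line along which they close (so a half turn about z gives the same grasp; the last joint's range is limited). The gripper opens to 85 mm and grips with 20 to 120 N. Pads are 22 mm wide; open, the fingers measure 114 mm over their backs; the gripper's body (76 mm by 85 mm) begins 54 mm behind the grasp point. The pads swing forward as they close: fully open they stand 13 mm farther back than shut.
Start: joints at [-1.244, 0.494, 1.345, -0, 1.302, -0.096], TCP at [0.256, -0.57, 0.25] pointing down, gripper open.
Joint ranges: [-2.91, 2.91], [-0.82, 2.16], [0.22, 2.67], [-1.22, 4.37], [0.12, 2.79], [-3.08, 3.08]. Speed limits (rad/s): [1.89, 1.89, 2.57, 3.01, 3.01, 3.01].

## Interface

Orientations are given as a rotation vector (axis times angle).
In Python, from plant import * gives the robot as it stands.
- The arm moves only by the tool apply_moves, never from a script. Its arguments are lists of equal length, an entry for each row: "translation": the shift along the tool's x, y, z in units of 30 mm (1.0 is 30 mm), a list of three; "yaw": the turn about the tool's z in units of 5 degrees (1.0 is 5 degrees); "grip": the finger opening in mm, from 0 to 85.4. In form: {"translation": [[x, y, z], ...], "yaw": [yaw, ...], "grip": [grip, ...]}. A call has 1 to 5 rows; each row shifts and turns the commanded pose from where the row before left it, along the tool's axes as they then stand; what a row does not reach is not made up. A row lasts 1/10 s, in which the tool goes at most 50 mm and 8.59 degrees, less where a joint would pass 70% of its speed; a pose out of reach is approached as far as the arm can. A call is refused whole if a number of a shift passes 1 or a number of a turn 1, either way. A call with a gripper value outside its range is refused whole. The fingers move at their own pace and stop on an object; "grip_force" is the grip in N (left out, the last holds). Time passes only in rows, so rows that do not move let the fingers close. It gives the time, the measured TCP pose, the force, the opening and the grip force at its end, in the units of the state.
- read_state(): the state, without advancing time (a new reading comes with each control period).
- read_camera(name): name is "scene" or "top" or "wrist"; returns a dict with "frame" (420x560x3 uint8, red, green, blue), "fx", "fy", "cx", "cy" (pixels), "origin" and "attitude" of the camera in the world. Camera axes: x right, y down, z forward; pixel columns grow to the right and rows downward; lengths in m; the calibration is good to about 2 mm. The wrist camera is an equidistant fisheye: a pixel r from the principal point sees the ray r / f radians off the axis. A picture is of the moment at which its call begins. There is no depth.
- hand_in(): hands the job in; it is judged then, once.
The state is a dict: "t": time; "joint_pos": joint angles; "dq": joint speeds; "joint_torque": joint torques, N m; "tool_pos": TCP position; "ee_rot": TCP orientation; "contact_force": force on the tool from outside, world axes, zero at the start; "moment": the same for the moment, N m; "gripper_width": finger opening in m; "grip_force": force on a finger pad.
Only numpy, scipy, OpenCV 4.12 (cv2) and the standard library are available. Lean on these libraries where they do the work, as an engineer would, in place of code of your own. Each camera call takes 0.05 s, during which the arm holds its last target. There are 200 camera calls.

## Task

I need to get at the jars in the wooden delivery crate: lift the keeper loop with the yellow grip up off its two pegs and set it down on the table (don't drop it), then squeeze the red catch fully in, and only after that the blue one. Then swing the gate out by its black grip, past its detent, and finish while still holding it wide open with the gripper, at least 75 degrees. Leave everything else where it stands.

Things in the scene. Friction and masses are not known exactly. Their poses are not given: they have to be found in the camera images.
- crate: Slatted wooden crate, 253 x 150 mm, fixed to the table. Origin: foot of the gate's upright hinge pin, on the table. In its own axes it reaches x -235 to +18, y -144 to +8 mm, z up; the gate closes its +y side. A flat rail along the gate's inner side (y -68 to -12, top at z 125 mm) carries both catches and a peg; elsewhere the crate is open at the top
- gate_hinge (a point): Point on the gate's upright hinge axis, 125 mm above the table; axes are the crate's. The closed gate lies along -x from here, 218 mm long, 14 mm thick, 16 to 125 mm above the table, and swings outward over the table to the +y side; keep that sweep free
- gate_angle (a joint): Opening angle of the gate, rad: 0 closed, 1.6 its stop; it opens clockwise seen from above. The keeper loop and each catch block it. A spring always pulls it shut (about 0.5 to 1.2 N at the grip); between 0.25 and 0.95 rad a sprung plunger makes a detent (about 2 N more up to 0.6 rad, then it snaps on). Let go beyond the detent the gate falls back to about 0.93 rad. 75 degrees = 1.31 rad
- gate: The gate, hinged to the crate; origin at the foot of the hinge pin; x along the gate towards the hinge, y across it (outward when closed), z up; it turns with the gate. On its top, centred 200 mm from the hinge axis, stands the black grip: 26 mm along the gate, 12 mm across it, from 125 to 171 mm above the table
- gate_handle (a point): Middle of the black grip, 155 mm above the table, axes as gate: pinch here from above, across the gate (along y)
- red_grip (a point): Point midway between the two upright tabs of the red catch, 157 mm above the table; axes are the crate's. Tabs: tops at 170 mm, 8 mm thick, 18 mm wide, 50 mm over their outer faces along x. Pinch them together along x: each moves 10 mm inward, always both together, to 30 mm over all. It stands 42 mm inside the gate's plane, 40 or 142 mm from the hinge; it may have swapped places with the blue one
- blue_grip (a point): The same point on the blue catch, which is otherwise identical to the red one
- red_catch (a joint): Travel of each red tab, m: 0 as found (hooked), 0.010 fully squeezed; free of the gate from about 0.007. Moving it takes about 3 N and it stays where it is left
- blue_catch (a joint): The same for the blue catch
- keeper: Loose keeper loop, about 60 g: steel wire ring 25 (x) by 53 mm (y), 6 mm thick, under a wire bow with an upright yellow grip, 59 mm high. At the start the ring lies on rail and gate top, 125 mm up, round two pegs 28 mm apart (along y), 14 mm high: lift it 20 mm straight up to clear them. Stands stably on its ring. Origin: centre of the ring's underside; axes the crate's at the start
- keeper_grip (a point): Grip point in the yellow grip, 46 mm above the loop's underside. The grip is 22 mm along x, 12 mm along y, from 21 to 59 mm above the underside: pinch it from above along y (along x the catches' tabs are in the way, 25 mm to either side)
- jam_jar: Jar with green lid standing in the crate, 62 mm wide, 86 mm high; origin under its centre. Leave alone
- tomato_tin: Red tin standing in the crate, 57 mm wide, 72 mm high; origin under its centre. Leave alone
- spice_jar: Small jar with yellow cap on the table, 42 mm wide, 96 mm high; origin under its centre. Leave alone
- price_card: Price card in a wooden foot on the table, 28 x 58 x 82 mm; origin under its centre. Leave alone
- call_bell: Counter bell on the raised rear part of the table, 76 mm wide; origin under its centre. Leave alone
- tongs_0: Bread tongs lying on the raised rear part of the table, 212 mm long; origin under the middle. Leave alone
Things that resemble listed ones, but are neither listed nor needed, are in the scene too. Leave any pink look-alike of the keeper alone.

How it is judged:
On the way, in this order (a step that is already met when the one before it is completed fails the run):
1. the keeper loop is off its pegs and stands or lies released on the table (height (world z) of keeper below 0.09 m and contact force between the fingers and keeper below 0.1 N and contact force between keeper and crate below 0.1 N and linear speed of keeper below 0.05 m/s), for 0.2 s.
2. the red catch is squeezed in (value of joint red_catch above 0.008 m), for 0.1 s.
3. the blue catch is squeezed in (value of joint blue_catch above 0.008 m), for 0.1 s.
4. the gate is swung past its detent, in the gripper (value of joint gate_angle above 0.95 rad and contact force between the fingers and gate above 0.5 N), for 0.1 s.
At the end, for the whole second after the job is handed in: The gripper still holds the gate at its black grip (contact over 0.5 N, tool centre within 45 mm of the grip point), at rest, more than 1.25 rad open; both catches remain squeezed in (over 7 mm); the keeper loop rests on the table, released, off the crate (all of step 1 and value of joint gate_angle above 1.25 rad and velocity of joint gate_angle between -0.1 and 0.1 rad/s and contact force between the fingers and gate above 0.5 N and distance between the grasp point and gate_handle below 0.045 m and contact force between keeper and gate below 0.1 N and value of joint each of red_catch, blue_catch above 0.007 m); the arm keeps its last pose, push and grip.
It fails at once if the blue catch squeezed before the red one is in (value of joint blue_catch above 0.005 m and value of joint red_catch below 0.006 m).
It fails at once if the keeper loop dropped (falling freely by more than about 5 cm) (contact force between the fingers and keeper below 0.05 N and linear speed of keeper above 1 m/s).
It fails at once if a bystander (jar or tin in the crate, spice jar, price card, bell, tongs) shifted by more than 30 mm (distance of any of jam_jar, tomato_tin, spice_jar, price_card, call_bell, tongs_0 from where it was at the start of the episode above 0.03 m).
It also fails if it takes over 72 s, if anything falls off the work surface, if the arm or the gripper's body presses on something with over 40 N, if the wrist force passes 120 N, or if a joint passes its speed limit or range.

## Working session

There is one attempt and no reset: what is moved stays moved. The work goes in short steps, Python scripts to look and compute and a tool call to move; the robot and the scene stay as the last step left them, time stands still between calls to the robot, and variables do not carry over. Pictures are saved under pics/ and viewed, at most 10 in all, crops included, and the job is handed in when it is done.

Besides the shell and the picture viewer there is one more tool, called as name([rows], argument=value, ...), one row to a line, values as JSON. apply_moves: Moves the arm, as the interface text tells. Its arguments: {"type":"object","properties":{"translation":{"type":"array","items":{"type":"array","items":{"type":"number"}}},"yaw":{"type":"array","items":{"type":"number"}},"grip":{"type":"array","items":{"type":"number"}},"grip_force":{"type":"number"}},"required":["translation","yaw","grip"]}

```bash
mkdir -p pics; ls; python3 - <<'E'
from plant import *
import cv2,numpy as np
ims=[]
for n in("scene","top"):
    c=read_camera(n); cv2.imwrite(f"pics/{n}0.png",cv2.cvtColor(c["frame"],cv2.COLOR_RGB2BGR)); np.save(f"{n}.npy",c,allow_pickle=True)
    print(n,{k:np.round(v,4).tolist() for k,v in c.items() if k!="frame"})
print(read_state())
E
```

```text
pics
scene {'fx': 454.8719, 'fy': 454.8719, 'cx': 287.9202, 'cy': 210.4003, 'origin': [0.1735, 0.597, 0.7894], 'attitude': [-0.739, 2.5223, -1.2194]}
top {'fx': 414.5679, 'fy': 414.5679, 'cx': 278.0023, 'cy': 207.3058, 'origin': [0.5165, -0.1086, 1.2268], 'attitude': [-2.1587, 2.1843, -0.1219]}
{'t': 0.1, 'joint_pos': array([-1.24349410e+00,  4.94138803e-01,  1.34604525e+00, -3.89557188e-05,
        1.30250232e+00, -9.55017449e-02]), 'dq': array([-0.00044864, -0.00181434, -0.00305796,  0.00107073, -0.00066836,
       -0.00131736]), 'joint_torque': array([ 1.39527801e-03, -8.83587670e+01, -3.84560823e+01, -2.36960441e-04,
        5.15906839e-03,  3.14182148e-05]), 'tool_pos': array([ 0.25634581, -0.56968893,  0.24945693]), 'ee_rot': array([-3.07059220e+00, -6.58991995e-01,  2.57180804e-04]), 'contact_force': array([-0.48738866,  0.37225845, -0.44176292]), 'moment': array([-0.03824763,  0.01162548, -0.04271814]), 'grip_force': 0.0, 'gripper_width': 0.08545623082154205}
```

View pics/scene0.png

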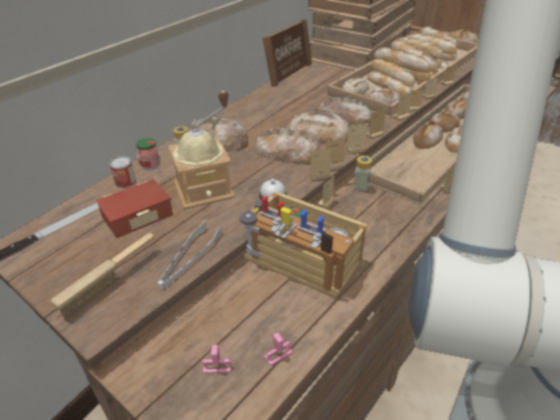

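View pics/top0.png

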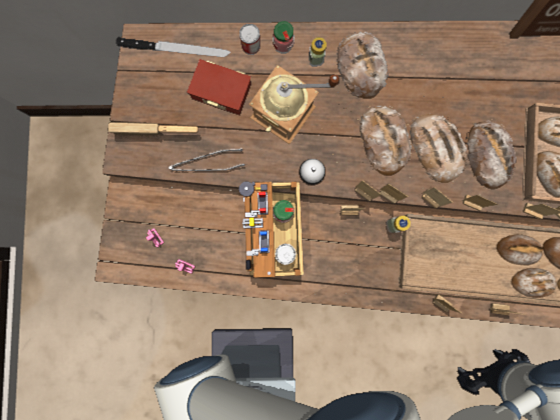

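The scene view shows the yellow keeper at (286,214), red catch at (266,203), blue catch at (312,221), black grip at (327,242) and the hinge post at (248,220). In the top view they are at about (252,221), (263,203), (264,241), (249,265) and (246,188). What could be taken for the keeper: the pink loops, top (154,237) and (184,267), scene (216,362) and (279,349), and the yellow caps, top (402,223) and (318,47). By the description I choose the yellow grip between the catches, and I'll check it in a crop.

```bash
cat > h.py <<'E'
import numpy as np,cv2
from scipy.spatial.transform import Rotation as R
from plant import *
def ray(c,u,v):
    d=np.array([(u-c["cx"])/c["fx"],(v-c["cy"])/c["fy"],1.]); return np.array(c["origin"]),R.from_rotvec(c["attitude"]).apply(d/np.linalg.norm(d))
def plane(c,u,v,z):
    o,d=ray(c,u,v); return o+d*(z-o[2])/d[2]
def tri(c1,p1,c2,p2):
    o1,d1=ray(c1,*p1);o2,d2=ray(c2,*p2)
    s=np.linalg.lstsq(np.c_[d1,-d2],o2-o1,rcond=None)[0]
    a,b=o1+s[0]*d1,o2+s[1]*d2
    return (a+b)/2,np.linalg.norm(a-b)
RNG={"red":[((0,170,60),(6,255,255)),((174,170,60),(180,255,255))],"blue":[((105,140,60),(125,255,255))],"yellow":[((24,170,120),(34,255,255))],"black":[((0,0,0),(180,255,45))],"green":[((45,120,40),(80,255,255))],"pink":[((150,80,80),(172,255,255))]}
def blobs(c,col,box,amin=6):
    h=cv2.cvtColor(c["frame"],cv2.COLOR_RGB2HSV); m=sum(cv2.inRange(h,*r) for r in RNG[col]).astype(np.uint8)
    k=np.zeros_like(m); x0,y0,x1,y1=box; k[y0:y1,x0:x1]=m[y0:y1,x0:x1]
    n,l,s,ce=cv2.connectedComponentsWithStats(k)
    return [(ce[i].round(1).tolist(),s[i].tolist()) for i in range(1,n) if s[i][4]>=amin]
E
python3 - <<'E'
from h import *
S=np.load("scene.npy",allow_pickle=True).item();T=np.load("top.npy",allow_pickle=True).item()
for col in("red","blue","yellow","black"):
    print(col,"S",blobs(S,col,(240,180,370,290)),"\n  T",blobs(T,col,(235,175,305,285)))
print(blobs(T,"pink",(130,220,210,280)))
a=cv2.resize(S["frame"][185:285,235:370],None,fx=4,fy=4,interpolation=cv2.INTER_CUBIC)[:400]
b=cv2.resize(T["frame"][178:278,238:303],None,fx=4,fy=4,interpolation=cv2.INTER_CUBIC)
cv2.imwrite("pics/crop1.png",cv2.cvtColor(np.hstack([a,b]),cv2.COLOR_RGB2BGR))
E
```

```text
red S [([264.3, 199.0], [263, 198, 4, 3, 9]), ([279.8, 204.4], [278, 203, 5, 4, 16])] 
  T [([261.7, 193.9], [259, 192, 6, 5, 28]), ([262.5, 210.0], [260, 208, 6, 5, 22]), ([288.4, 209.4], [286, 208, 6, 4, 23])]
blue S [([303.2, 213.0], [301, 211, 5, 5, 16]), ([320.5, 219.5], [319, 217, 4, 6, 14])] 
  T [([263.3, 233.2], [260, 231, 7, 5, 25]), ([263.9, 249.4], [261, 248, 7, 4, 27])]
yellow S [([284.9, 213.0], [281, 208, 9, 14, 53])] 
  T [([251.4, 221.5], [249, 218, 6, 8, 35])]
black S [] 
  T [([302.5, 179.0], [301, 177, 4, 5, 8]), ([249.2, 264.5], [247, 260, 5, 9, 22])]
[([154.2, 237.3], [146, 228, 18, 19, 143]), ([184.1, 265.8], [175, 259, 20, 14, 133])]
```

View pics/crop1.png

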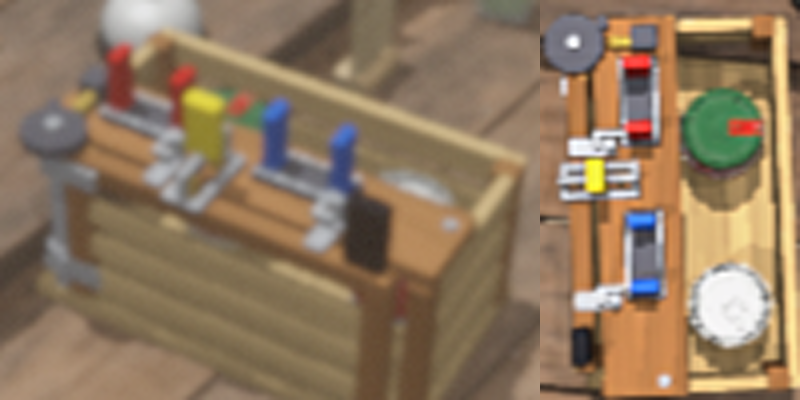

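The crop shows the yellow keeper grip at scene (285,213) and top (251,221), between the red and blue catches. The red catch is the one nearer the hinge and the black grip is at the gate's free end.

```bash
python3 - <<'E'
from h import *
from scipy.optimize import least_squares
S=np.load("scene.npy",allow_pickle=True).item();T=np.load("top.npy",allow_pickle=True).item()
top={"r1":(261.7,193.9),"r2":(262.5,210),"b1":(263.3,233.2),"b2":(263.9,249.4),"g":(248.8,264.6)}
mod={"r1":(-19,-42),"r2":(-61,-42),"b1":(-121,-42),"b2":(-163,-42),"g":(-200,0)}
P={k:plane(T,*top[k],.167) for k in top}
for k in P: print(k,P[k].round(4))
M=np.array([mod[k] for k in top])/1e3; Q=np.array([P[k][:2] for k in top])
def f(p):
    c,s=np.cos(p[2]),np.sin(p[2]); return ((M@np.array([[c,s],[-s,c]])+p[:2])-Q).ravel()
r=least_squares(f,[.55,0,0]); print("hinge",r.x.round(4),"yaw deg",np.degrees(r.x[2]),(r.fun*1e3).round(1))
print("hinge direct",plane(T,246.75,188.5,.14))
for k,p in {"r1":(264.3,199),"r2":(279.8,204.4),"b1":(303.2,213),"b2":(320.5,219.5)}.items(): print(k,*[np.round(x,4) for x in tri(S,p,T,top[k])])
print("yel",tri(S,(284.9,213),T,(251.4,221.5)),plane(T,251.4,221.5,.18),plane(S,284.9,213,.168))
for p in((154,238),(184,266),(402,223),(349,211),(313,170),(205,160)): print(p,plane(T,*p,.05).round(3))
E
```

```text
r1 [ 0.6625 -0.076   0.167 ]
r2 [ 0.6208 -0.0778  0.167 ]
b1 [ 0.5612 -0.0793  0.167 ]
b2 [ 0.5201 -0.0805  0.167 ]
g [ 0.4822 -0.0419  0.167 ]
hinge [ 0.6808 -0.0333  0.0371] yaw deg 2.1264236801901144 [ 0.9  0.   0.7  0.2  0.2 -0.5 -0.6 -0.9 -1.3  1.2]
hinge direct [ 0.68108997 -0.03577084  0.14      ]
r1 [ 0.6647 -0.0749  0.1635] 0.0039
r2 [ 0.623  -0.0766  0.1642] 0.0045
b1 [ 0.563  -0.0784  0.1643] 0.0038
b2 [ 0.5211 -0.0799  0.1636] 0.0023
yel (array([ 0.59235058, -0.04872542,  0.17163388]), np.float64(0.002638150797454472)) [ 0.59060019 -0.04983795  0.18      ] [ 0.59605123 -0.05200693  0.168     ]
(154, 238) [0.556 0.233 0.05 ]
(184, 266) [0.477 0.147 0.05 ]
(402, 223) [ 0.591 -0.471  0.05 ]
(349, 211) [ 0.627 -0.321  0.05 ]
(313, 170) [ 0.746 -0.221  0.05 ]
(205, 160) [0.779 0.09  0.05 ]
```

apply_moves([
  [0,0,-0.4],
  [0,0,-0.4],
  [0,0,-0.4],
  [0,0,-0.4],
  [0,0,-0.4],
], yaw=[1,1,1,1,0.42], grip=[85,85,85,85,85])

```text
t: 0.6
tool_pos: [0.2564, -0.5698, 0.3101]
ee_rot: [-3.14, -0.053, 0.0]
contact_force: [0.5, 0.1, 0.1]
gripper_width: 0.085
grip_force: 0.0
```

apply_moves([
  [0.6,-0.8,0],
  [0.6,-0.8,0],
  [0.6,-0.8,0],
  [0.6,-0.8,0],
  [0.6,-0.8,0],
], yaw=[0,0,0,0,0], grip=[85,85,85,85,85])

```text
t: 1.1
tool_pos: [0.3424, -0.4455, 0.3097]
ee_rot: [-3.141, -0.058, 0.0]
contact_force: [1.4, -0.2, -0.2]
gripper_width: 0.085
grip_force: 0.0
```

apply_moves([
  [0.6,-0.8,0],
  [0.6,-0.8,0],
  [0.6,-0.8,0],
  [0.6,-0.8,0],
  [0.6,-0.8,0],
], yaw=[0,0,0,0,0], grip=[85,85,85,85,85])

```text
t: 1.6
tool_pos: [0.4279, -0.3223, 0.3098]
ee_rot: [-3.141, -0.058, 0.001]
contact_force: [0.6, -0.5, -1.2]
gripper_width: 0.0851
grip_force: 0.0
```

apply_moves([
  [0.6,-0.8,0],
  [0.6,-0.8,0],
  [0.6,-0.8,0],
  [0.6,-0.8,0],
  [0.6,-0.8,0],
], yaw=[0,0,0,0,0], grip=[85,85,85,85,85])

```text
t: 2.1
tool_pos: [0.5134, -0.199, 0.3097]
ee_rot: [-3.141, -0.058, 0.001]
contact_force: [0.0, -1.3, -0.7]
gripper_width: 0.0849
grip_force: 0.0
```

apply_moves([
  [0.5,-0.8,0],
  [0.5,-0.8,0],
  [0.5,-0.8,0],
  [0.5,-0.8,0],
  [0,0,0],
], yaw=[0,0,0,0,0], grip=[85,85,85,85,85])

```text
t: 2.6
tool_pos: [0.5704, -0.0994, 0.3096]
ee_rot: [-3.14, -0.062, 0.0]
contact_force: [-0.2, -1.1, 0.1]
gripper_width: 0.0853
grip_force: 0.0
```

apply_moves([
  [0.38,-0.82,0.5],
  [0.38,-0.82,0.5],
  [0,0,0],
], yaw=[0,0,0], grip=[85,85,85])

```text
t: 2.9
tool_pos: [0.5899, -0.0499, 0.2778]
ee_rot: [-3.14, -0.061, 0.005]
contact_force: [-0.3, -1.1, 0.4]
gripper_width: 0.0848
grip_force: 0.0
```

```bash
cat >> h.py <<'E'
def wplane(c,u,v,z):
    a,b=u-c["cx"],v-c["cy"]; r=np.hypot(a,b); th=r/c["fx"]
    d=np.array([np.sin(th)*a/max(r,1e-9),np.sin(th)*b/max(r,1e-9),np.cos(th)]); d=R.from_rotvec(c["attitude"]).apply(d)
    o=np.array(c["origin"]); return o+d*(z-o[2])/d[2]
E
python3 - <<'E'
from h import *
c=read_camera("wrist"); s=read_state()
print({k:np.round(v,4).tolist() for k,v in c.items() if k!="frame"},s["tool_pos"],s["ee_rot"])
for k in("yellow","red","blue","black"):
  for m,st in blobs(c,k,(0,0,560,420),40): print(k,m,st,wplane(c,*m,.184 if k=="yellow" else .170).round(4))
cv2.imwrite("pics/w1.png",cv2.cvtColor(c["frame"],cv2.COLOR_RGB2BGR))
E
```

```text
{'fx': 325.1923, 'fy': 325.1923, 'cx': 281.131, 'cy': 209.0052, 'origin': [0.6658, -0.046, 0.4016], 'attitude': [2.0952, -2.0132, -0.3112]} [ 0.58985413 -0.05118328  0.2787706 ] [-3.14058244 -0.06077825  0.00369972]
yellow [279.5, 211.7] [271, 192, 17, 39, 582] [ 0.5951 -0.0475  0.184 ]
red [322.4, 114.3] [310, 110, 22, 8, 119] [ 0.6639 -0.075   0.17  ]
red [382.4, 155.9] [373, 152, 22, 9, 116] [ 0.6369 -0.1219  0.17  ]
red [316.6, 167.4] [305, 158, 26, 19, 406] [ 0.6253 -0.0731  0.17  ]
blue [313.0, 238.7] [302, 225, 24, 27, 513] [ 0.5696 -0.0743  0.17  ]
blue [310.6, 281.4] [301, 267, 21, 29, 513] [ 0.5315 -0.0754  0.17  ]
black [409.5, 55.7] [405, 32, 12, 42, 221] [ 0.7141 -0.138   0.17  ]
black [438.3, 88.8] [430, 88, 19, 3, 43] [ 0.6924 -0.1634  0.17  ]
black [3.2, 159.4] [0, 153, 9, 14, 94] [0.6317 0.2184 0.17  ]
black [5.8, 254.4] [0, 249, 15, 12, 46] [0.5299 0.2442 0.17  ]
black [279.2, 369.3] [0, 258, 560, 162, 39541] [ 0.428  -0.0534  0.17  ]
black [263.5, 315.0] [257, 292, 14, 45, 533] [ 0.4957 -0.0373  0.17  ]
```

View pics/w1.png

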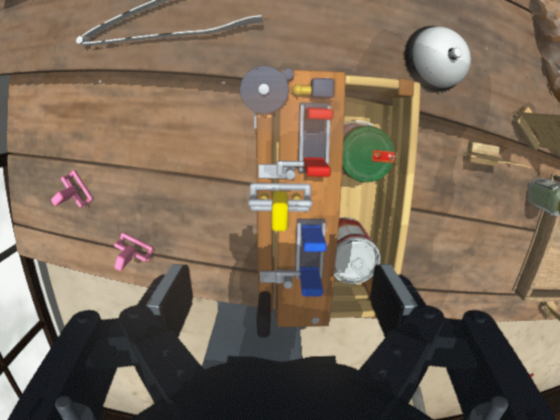

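The wrist view shows the keeper grip (279,212) between the red tabs (317,114–167) and the blue tabs (312,239–281). All its readings agree with the crate fit (keeper local −91, −13 mm), so I'll descend.

apply_moves([
  [0,-0.05,0.9],
  [0,0,0.9],
  [0,0,0.9],
  [0,0,0.6],
  [0,0,0.28],
], yaw=[0,0,0,0,0], grip=[45,45,45,45,45], grip_force=30)

```text
t: 3.45
tool_pos: [0.5894, -0.0514, 0.1714]
ee_rot: [-3.141, -0.057, 0.003]
contact_force: [-0.6, 0.3, -0.3]
gripper_width: 0.0449
grip_force: 0.0
```

apply_moves([
  [0,0,0],
  [0,0,0],
  [0,0,0],
  [0,0,0],
  [0,0,0],
], yaw=[0,0,0,0,0], grip=[45,30,20,5,5])

```text
t: 3.95
tool_pos: [0.5907, -0.0507, 0.1736]
ee_rot: [3.141, 0.058, 0.003]
contact_force: [-1.0, -1.1, 8.5]
gripper_width: 0.0117
grip_force: 33.2
```

apply_moves([
  [0,0,-0.2],
  [0,0,-0.3],
  [0,0,-0.5],
  [0,0,-0.8],
  [0,0,-1],
], yaw=[0,0,0,0,0], grip=[5,5,5,5,5])

```text
t: 4.45
tool_pos: [0.5897, -0.0504, 0.2575]
ee_rot: [-3.141, -0.058, 0.002]
contact_force: [1.1, 0.2, -0.1]
gripper_width: 0.0113
grip_force: 32.1
```

apply_moves([
  [0,0,-0.9],
  [0,0,0],
], yaw=[0,0], grip=[5,5])

```text
t: 4.65
tool_pos: [0.5918, -0.0508, 0.2881]
ee_rot: [3.14, 0.058, 0.01]
contact_force: [0.3, 0.7, -0.7]
gripper_width: 0.0114
grip_force: 32.1
```

```bash
python3 - <<'E'
from h import *
s=read_state();print(s["tool_pos"],s["gripper_width"],s["grip_force"])
a=read_camera("scene")["frame"][120:300,200:400];b=read_camera("top")["frame"][150:300,220:390];w=read_camera("wrist")["frame"][130:300,190:390]
f=lambda i:cv2.resize(i,(400,300),interpolation=cv2.INTER_CUBIC)
cv2.imwrite("pics/lift.png",cv2.cvtColor(np.vstack([np.hstack([f(a),f(b)]),np.hstack([f(w),f(w)*0])]),cv2.COLOR_RGB2BGR))
E
```

```text
[ 0.59176308 -0.05076604  0.28809117] 0.011359588199182683 32.102437019348145
```

View pics/lift.png

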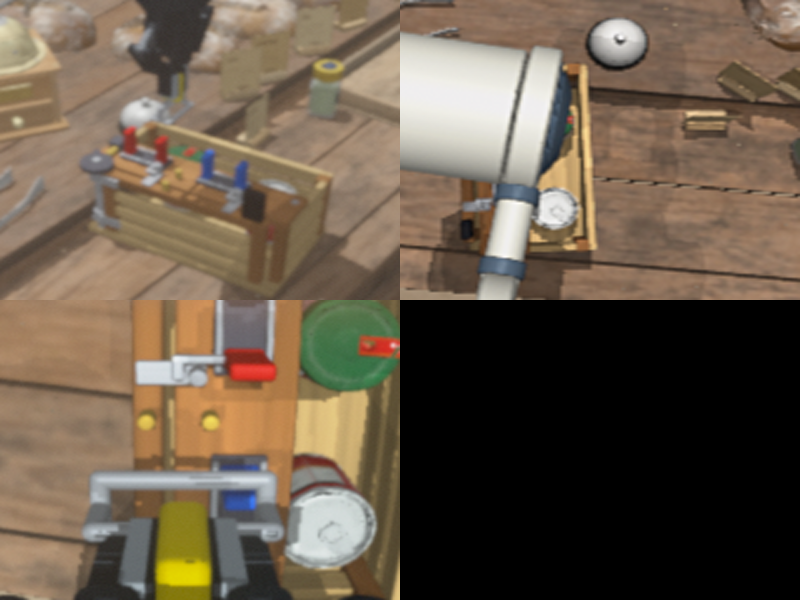

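The lower-left wrist view shows the keeper level in the fingers and both pegs bare. The table to the right of the crate is free.

apply_moves([
  [-0.28,0.92,0],
  [-0.28,0.92,0],
  [-0.28,0.92,0],
  [-0.28,0.92,0],
  [-0.28,0.92,0],
], yaw=[0,0,0,0,0], grip=[5,5,5,5,5])

```text
t: 5.3
tool_pos: [0.5525, -0.1908, 0.2824]
ee_rot: [-3.14, -0.058, 0.003]
contact_force: [-0.0, 0.1, -0.1]
gripper_width: 0.012
grip_force: 32.1
```

apply_moves([
  [-0.28,0.92,0],
  [-0.28,0.92,0],
  [-0.28,0.92,0],
  [0,0,0.8],
  [0,0,0.8],
], yaw=[0,0,0,0,0], grip=[5,5,5,5,5])

```text
t: 5.8
tool_pos: [0.5307, -0.2745, 0.2343]
ee_rot: [-3.141, -0.056, 0.001]
contact_force: [0.2, -0.9, -0.8]
gripper_width: 0.0115
grip_force: 32.1
```

apply_moves([
  [0,0,0.9],
  [0,0,0.9],
  [0,0,0.9],
  [0,0,0.9],
  [0,0,0.9],
], yaw=[0,0,0,0,0], grip=[5,5,5,5,5])

```text
t: 6.3
tool_pos: [0.5305, -0.2732, 0.0985]
ee_rot: [-3.14, -0.058, 0.002]
contact_force: [0.4, -0.4, -0.7]
gripper_width: 0.0116
grip_force: 32.1
```

apply_moves([
  [0,0,0.6],
  [0,0,0.4],
  [0,0,0],
], yaw=[0,0,0], grip=[5,5,5])

```text
t: 6.6
tool_pos: [0.5302, -0.273, 0.0687]
ee_rot: [-3.139, -0.058, 0.005]
contact_force: [-0.6, -0.6, -0.2]
gripper_width: 0.0116
grip_force: 32.1
```

apply_moves([
  [0,0,0.25],
  [0,0,0.2],
  [0,0,0.1],
  [0,0,0],
], yaw=[0,0,0,0], grip=[5,5,5,5])

```text
t: 7.0
tool_pos: [0.5312, -0.2736, 0.054]
ee_rot: [-3.141, -0.058, 0.0]
contact_force: [0.8, -0.3, -0.5]
gripper_width: 0.0116
grip_force: 32.1
```

apply_moves([
  [0,0,0.05],
  [0,0,0.05],
  [0,0,0],
], yaw=[0,0,0], grip=[5,5,5])

```text
t: 7.3
tool_pos: [0.5312, -0.2737, 0.0511]
ee_rot: [3.141, 0.058, 0.0]
contact_force: [0.0, 0.4, -0.5]
gripper_width: 0.0113
grip_force: 32.1
```

apply_moves([
  [0,0,0.06],
  [0,0,0],
  [0,0,0],
], yaw=[0,0,0], grip=[5,5,5])

```text
t: 7.6
tool_pos: [0.5313, -0.2737, 0.0493]
ee_rot: [-3.141, -0.058, 0.0]
contact_force: [-0.1, 0.1, -1.1]
gripper_width: 0.0118
grip_force: 32.1
```

apply_moves([
  [0,0,0.04],
  [0,0,0],
  [0,0,0],
], yaw=[0,0,0], grip=[5,5,5])

```text
t: 7.9
tool_pos: [0.5314, -0.2737, 0.0486]
ee_rot: [3.141, 0.058, 0.001]
contact_force: [-2.2, 1.8, 10.5]
gripper_width: 0.0114
grip_force: 33.5
```

apply_moves([
  [0,0,0],
  [0,0,0],
  [0,0,0],
  [0,0,-0.2],
  [0,0,-0.6],
], yaw=[0,0,0,0,0], grip=[20,35,50,50,50])

```text
t: 8.4
tool_pos: [0.5305, -0.2732, 0.0713]
ee_rot: [-3.14, -0.058, 0.003]
contact_force: [0.5, 0.1, 0.4]
gripper_width: 0.05
grip_force: 0.0
```

apply_moves([
  [0,0,-0.9],
  [0,0,-0.9],
  [0,0,-0.9],
  [0,0,-0.9],
  [0,0,-0.9],
], yaw=[0,0,0,0,0], grip=[50,50,50,50,50])

```text
t: 8.9
tool_pos: [0.5311, -0.2736, 0.2087]
ee_rot: [3.141, 0.058, 0.0]
contact_force: [0.2, -0.1, 0.6]
gripper_width: 0.05
grip_force: 0.0
```

apply_moves([
  [0,0,-0.9],
  [0,0,-0.9],
  [0,0,0],
  [0,0,0],
  [0,0,0],
], yaw=[-1,-1,-1,-1,-1], grip=[68,68,68,68,68])

```text
t: 9.4
tool_pos: [0.5311, -0.2736, 0.2617]
ee_rot: [3.052, 0.742, 0.001]
contact_force: [-0.6, 0.0, -0.0]
gripper_width: 0.0681
grip_force: 0.0
```

```bash
python3 - <<'E'
from h import *
s=read_state();print(s["tool_pos"],s["gripper_width"])
a=read_camera("scene")["frame"][120:300,200:400];b=read_camera("top");w=read_camera("wrist")
for c in(b,w): print(blobs(c,"yellow",(0,0,560,420),10))
f=lambda i:cv2.resize(i,(400,300),interpolation=cv2.INTER_CUBIC)
cv2.imwrite("pics/placed.png",cv2.cvtColor(np.vstack([np.hstack([f(a),f(b["frame"][150:300,220:390])]),np.hstack([f(w["frame"]),f(w["frame"][100:300,180:400])])]),cv2.COLOR_RGB2BGR))
E
```

```text
[ 0.53114888 -0.27360583  0.261718  ] 0.06810881246409638
[]
[([281.4, 182.1], [273, 170, 17, 25, 264]), ([458.2, 224.6], [444, 207, 31, 36, 319])]
```

View pics/placed.png

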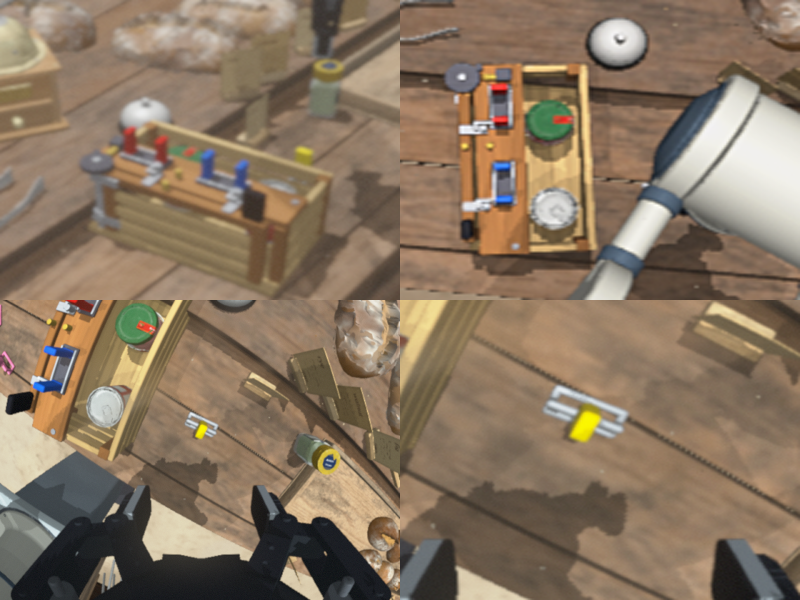

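The keeper stands on the table right of the crate, wrist view (281,182), released. Next I turn and move to red, checking the height of the dark plunger box beside it first.

```bash
python3 - <<'E'
from h import *
S=np.load("scene.npy",allow_pickle=True).item();T=np.load("top.npy",allow_pickle=True).item()
print(tri(S,(258.5,203.5),T,(263.75,187.5)))
for z in(.125,.14,.155): print(z,plane(T,263.75,187.5,z),plane(S,258.5,203.5,z))
E
```

```text
(array([ 0.68530774, -0.07965606,  0.13884154]), np.float64(0.004274256451708616))
0.125 [ 0.68557003 -0.08039502  0.125     ] [ 0.69830015 -0.09327018  0.125     ]
0.14 [ 0.68326758 -0.08077894  0.14      ] [ 0.68644994 -0.07768543  0.14      ]
0.155 [ 0.68096513 -0.08116286  0.155     ] [ 0.67459974 -0.06210068  0.155     ]
```

apply_moves([
  [0,0,0],
  [0,0,0],
  [0,0,0],
  [0,0,0],
  [0,0,0],
], yaw=[-1,-1,-1,-1,-1], grip=[60,60,60,60,60])

```text
t: 10.05
tool_pos: [0.5312, -0.2736, 0.2611]
ee_rot: [-2.822, -1.381, 0.0]
contact_force: [-0.6, 0.4, -0.8]
gripper_width: 0.0601
grip_force: 0.0
```

apply_moves([
  [0,0,0],
  [0,0,0],
  [0,0,0],
  [0,0,0],
  [0,0,0],
], yaw=[-1,-1,-1,-1,-1], grip=[60,60,60,60,60])

```text
t: 10.55
tool_pos: [0.5312, -0.2736, 0.2612]
ee_rot: [-2.456, -1.959, 0.0]
contact_force: [-0.2, 0.2, -0.1]
gripper_width: 0.06
grip_force: 0.0
```

apply_moves([
  [0,0,-0.2],
  [0,0,-0.2],
  [0,0,-0.2],
  [0,0,0],
], yaw=[-1,-1,-0.9,0], grip=[60,60,60,60])

```text
t: 10.95
tool_pos: [0.5315, -0.2738, 0.2799]
ee_rot: [2.19, 2.251, 0.0]
contact_force: [0.9, -0.3, -0.1]
gripper_width: 0.06
grip_force: 0.0
```

apply_moves([
  [0.81,0.49,0],
  [0.81,0.49,0],
  [0.81,0.49,0],
  [0.81,0.49,0],
  [0.81,0.49,0],
], yaw=[-0.1,0,0,0,0], grip=[60,60,60,60,60])

```text
t: 11.45
tool_pos: [0.6007, -0.1486, 0.2788]
ee_rot: [-2.185, -2.257, 0.0]
contact_force: [-0.4, -1.4, -0.1]
gripper_width: 0.0602
grip_force: 0.0
```

apply_moves([
  [0.81,0.49,0],
  [0.81,0.49,0],
  [0.81,0.49,0],
  [0,0,0],
  [0,0,0],
], yaw=[0,0,0,0,0], grip=[60,60,60,60,60])

```text
t: 11.95
tool_pos: [0.6417, -0.0748, 0.2786]
ee_rot: [-2.182, -2.26, 0.001]
contact_force: [0.3, -1.2, -0.4]
gripper_width: 0.0601
grip_force: 0.0
```

```bash
python3 - <<'E'
from h import *
c=read_camera("wrist"); s=read_state()
print(s["tool_pos"],s["ee_rot"],c["origin"])
for k in("red","blue"):
  for m,st in blobs(c,k,(0,0,560,420),40): print(k,m,st,wplane(c,*m,.165).round(4))
cv2.imwrite("pics/w2.png",cv2.cvtColor(c["frame"],cv2.COLOR_RGB2BGR))
E
```

```text
[ 0.64143723 -0.0754969   0.27876924] [-2.18214356e+00 -2.25961137e+00  8.69937358e-04] [0.63871387 0.00204031 0.40273686]
red [547.7, 57.9] [535, 38, 24, 45, 301] [0.8812 0.0827 0.165 ]
red [527.6, 119.3] [508, 84, 39, 55, 462] [0.8572 0.0196 0.165 ]
red [257.9, 207.0] [252, 192, 13, 32, 323] [ 0.6232 -0.071   0.165 ]
red [310.3, 207.8] [304, 192, 14, 33, 354] [ 0.6633 -0.0702  0.165 ]
red [266.1, 256.9] [263, 249, 8, 19, 91] [ 0.6303 -0.113   0.165 ]
blue [141.0, 205.6] [128, 191, 27, 31, 505] [ 0.5268 -0.0733  0.165 ]
blue [183.9, 206.4] [176, 191, 22, 32, 303] [ 0.5644 -0.0726  0.165 ]
```

View pics/w2.png

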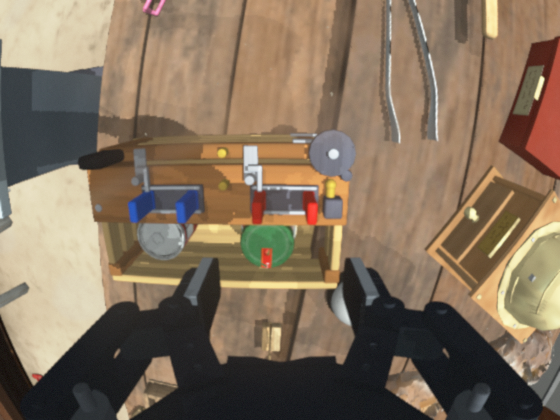

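The wrist view shows the red tabs at (258,207) and (310,208), with the plunger box at (332,208). The tool is about 2 mm off centre, so I correct that and descend.

apply_moves([
  [0,0.06,0.8],
  [0,0,0.9],
  [0,0,0.9],
  [0,0,0.7],
  [0,0,0.45],
], yaw=[0,0,0,0,0], grip=[60,60,60,60,60])

```text
t: 12.5
tool_pos: [0.6425, -0.0761, 0.165]
ee_rot: [-2.182, -2.258, 0.002]
contact_force: [0.3, 0.1, 0.1]
gripper_width: 0.0597
grip_force: 0.0
```

apply_moves([
  [0,0,0],
  [0,0,0],
  [0,0,0],
  [0,0,0],
  [0,0,0],
], yaw=[0,0,0,0,0], grip=[50,40,30,26,26])

```text
t: 13.0
tool_pos: [0.6439, -0.0755, 0.1681]
ee_rot: [2.179, 2.261, 0.001]
contact_force: [-3.1, -2.1, 6.6]
gripper_width: 0.0276
grip_force: 29.7
```

apply_moves([
  [0,0,0],
  [0,0,0],
  [0,0,0],
], yaw=[0,0,0], grip=[26,26,26])

```text
t: 13.3
tool_pos: [0.6439, -0.0755, 0.1682]
ee_rot: [2.179, 2.261, 0.001]
contact_force: [-3.3, -1.8, 5.8]
gripper_width: 0.0276
grip_force: 29.7
```

apply_moves([
  [0,0,0],
  [0,0,0],
  [0,0,-0.6],
  [0,0,-0.8],
  [0,0,-0.6],
], yaw=[0,0,0,0,0], grip=[45,60,60,60,60])

```text
t: 13.8
tool_pos: [0.6439, -0.0751, 0.2281]
ee_rot: [2.179, 2.262, 0.001]
contact_force: [-0.0, 0.1, 0.3]
gripper_width: 0.0601
grip_force: 0.0
```

apply_moves([
  [0,-0.8,0],
  [0,-0.9,0],
  [0,-0.9,0],
  [0,-0.75,0],
  [0,0,0],
], yaw=[0,0,0,0,0], grip=[60,60,60,60,60])

```text
t: 14.3
tool_pos: [0.5408, -0.0786, 0.227]
ee_rot: [-2.18, -2.261, 0.001]
contact_force: [-0.1, 0.2, -0.8]
gripper_width: 0.0603
grip_force: 0.0
```

```bash
python3 - <<'E'
from h import *
c=read_camera("wrist"); s=read_state()
print(s["tool_pos"],s["ee_rot"],c["origin"])
for k in("red","blue"):
  for m,st in blobs(c,k,(50,150,450,300),40): print(k,m,st,wplane(c,*m,.165).round(4))
E
```

```text
[ 0.54252354 -0.07882394  0.22715296] [2.18012958e+00 2.26154180e+00 4.39219053e-04] [ 0.53777612 -0.00181327  0.3511115 ]
red [424.8, 227.9] [398, 209, 52, 42, 1489] [ 0.634  -0.0691  0.165 ]
blue [248.9, 235.3] [243, 222, 12, 28, 290] [ 0.5203 -0.0775  0.165 ]
blue [317.1, 236.7] [311, 223, 13, 28, 303] [ 0.5625 -0.0768  0.165 ]
```

apply_moves([
  [0,0,0.6],
  [0,0,0.6],
  [0,0,0.5],
  [0,0,0.35],
  [0,0,0],
], yaw=[0,0,0,0,0], grip=[60,60,60,60,60])

```text
t: 14.85
tool_pos: [0.5432, -0.0787, 0.164]
ee_rot: [-2.179, -2.261, 0.001]
contact_force: [-0.2, 0.1, 0.2]
gripper_width: 0.06
grip_force: 0.0
```

apply_moves([
  [0,0,0],
  [0,0,0],
  [0,0,0],
  [0,0,0],
  [0,0,0],
], yaw=[0,0,0,0,0], grip=[50,40,30,26,26])

```text
t: 15.35
tool_pos: [0.5421, -0.0789, 0.1658]
ee_rot: [-2.179, -2.262, 0.002]
contact_force: [-9.7, -1.0, 12.7]
gripper_width: 0.0282
grip_force: 29.5
```

apply_moves([
  [0,0,0],
  [0,0,0],
  [0,0,0],
], yaw=[0,0,0], grip=[26,26,26])

```text
t: 15.65
tool_pos: [0.5422, -0.0788, 0.1658]
ee_rot: [-2.179, -2.262, 0.002]
contact_force: [-11.7, 0.1, 12.3]
gripper_width: 0.0281
grip_force: 29.4
```

apply_moves([
  [0,0,0],
  [0,0,0],
  [0,0,-0.6],
  [0,0,-0.9],
  [0,0,-0.9],
], yaw=[0,0,0,0,0], grip=[45,60,60,60,60])

```text
t: 16.15
tool_pos: [0.5433, -0.0788, 0.2381]
ee_rot: [2.18, 2.262, 0.0]
contact_force: [0.7, 0.5, 0.0]
gripper_width: 0.0597
grip_force: 0.0
```

```bash
python3 - <<'E'
from h import *
c=read_camera("wrist"); s=read_state()
print(s["tool_pos"],s["ee_rot"],c["origin"])
for k in("red","blue"):
  for m,st in blobs(c,k,(50,150,450,300),40): print(k,m,st,wplane(c,*m,.165).round(4))
cv2.imwrite("pics/w3.png",cv2.cvtColor(c["frame"],cv2.COLOR_RGB2BGR))
E
```

```text
[ 0.54513715 -0.07923631  0.24244142] [2.17606748 2.25849482 0.00493773] [ 0.54013567 -0.001963    0.3621671 ]
red [418.9, 223.0] [390, 204, 59, 40, 1525] [ 0.6372 -0.0698  0.165 ]
blue [261.8, 229.0] [257, 217, 11, 25, 244] [ 0.5303 -0.0774  0.165 ]
blue [295.9, 229.9] [291, 218, 11, 25, 244] [ 0.5525 -0.0772  0.165 ]
```

View pics/w3.png

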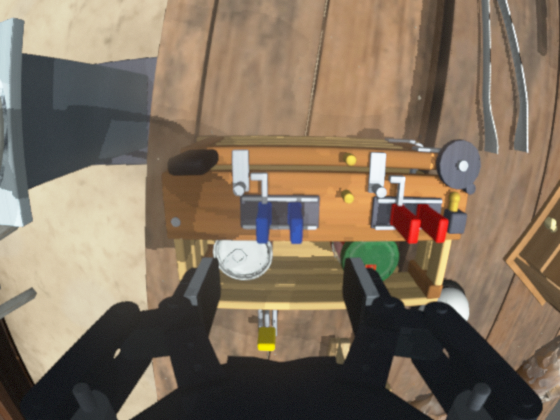

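Both blue tabs are now 22 mm apart, (262,229)–(296,230), so fully squeezed, and the red ones look the same at (405,223)–(433,222). The black grip is at (193,161). I turn the tool across the gate.

apply_moves([
  [0,0,-0.3],
  [0,0,-0.3],
  [0,0,0],
  [0,0,0],
  [0,0,0],
], yaw=[-1,-1,-1,-1,-1], grip=[60,60,60,60,60])

```text
t: 16.7
tool_pos: [0.5436, -0.0789, 0.2553]
ee_rot: [1.633, 2.682, 0.001]
contact_force: [0.2, -0.6, -0.2]
gripper_width: 0.0599
grip_force: 0.0
```

apply_moves([
  [0,0,0],
  [0,0,0],
  [0,0,0],
  [0,0,0],
  [0,0,0],
], yaw=[-1,-1,-1,-1,-1], grip=[50,50,50,50,50])

```text
t: 17.2
tool_pos: [0.5435, -0.0789, 0.2552]
ee_rot: [1.014, 2.972, 0.0]
contact_force: [-0.3, -0.3, -0.2]
gripper_width: 0.0502
grip_force: 0.0
```

apply_moves([
  [0,0,0],
  [0,0,0],
  [0,0,0],
  [0,0,0],
  [0,0,0],
], yaw=[-1,-1,-1,-1,-1], grip=[50,50,50,50,50])

```text
t: 17.7
tool_pos: [0.5435, -0.0789, 0.2553]
ee_rot: [0.347, 3.121, -0.0]
contact_force: [0.2, 0.0, 0.3]
gripper_width: 0.05
grip_force: 0.0
```

apply_moves([
  [0,0,0],
  [0,0,0],
  [0,0,0],
  [0.7,0.45,0],
  [0.7,0.45,0],
], yaw=[-1,-1,-1,0,0], grip=[50,50,50,50,50])

```text
t: 18.2
tool_pos: [0.5002, -0.0533, 0.255]
ee_rot: [-0.058, 3.14, -0.0]
contact_force: [0.8, 0.2, -1.1]
gripper_width: 0.0502
grip_force: 0.0
```

apply_moves([
  [0.69,0.45,0],
  [0,0,0],
  [0,0,0],
], yaw=[0,0,0], grip=[50,50,50])

```text
t: 18.5
tool_pos: [0.4795, -0.0407, 0.2555]
ee_rot: [-0.059, 3.14, -0.001]
contact_force: [-0.4, 0.1, 0.6]
gripper_width: 0.0501
grip_force: 0.0
```

```bash
python3 - <<'E'
from h import *
c=read_camera("wrist"); s=read_state()
print(s["tool_pos"],s["ee_rot"],s["joint_pos"],c["origin"],c["cx"])
RNG["black"]=[((0,0,0),(180,255,60))]
for m,st in blobs(c,"black",(200,120,360,330),100): print(m,st,wplane(c,*m,.16).round(4),wplane(c,*m,.171).round(4))
t=read_camera("top")
cv2.imwrite("pics/w4.png",cv2.cvtColor(c["frame"],cv2.COLOR_RGB2BGR))
E
```

```text
[ 0.47993834 -0.04095479  0.25542888] [-5.83594709e-02  3.13954746e+00 -5.23398900e-04] [-2.09187729e-01  2.86023985e-01  1.68101361e+00  1.58253530e-05
  1.17301581e+00 -1.81716289e+00] [ 0.40314337 -0.04248134  0.37950163] 281.13100881811863
[285.4, 205.1] [279, 197, 14, 18, 196] [ 0.4685 -0.0371  0.16  ] [ 0.4653 -0.0374  0.171 ]
[216.4, 300.3] [200, 257, 31, 73, 1309] [ 0.551  -0.0895  0.16  ] [ 0.5436 -0.0871  0.171 ]
[344.7, 299.7] [333, 257, 27, 73, 1194] [0.5463 0.0143 0.16  ] [0.5391 0.0115 0.171 ]
```

View pics/w4.png

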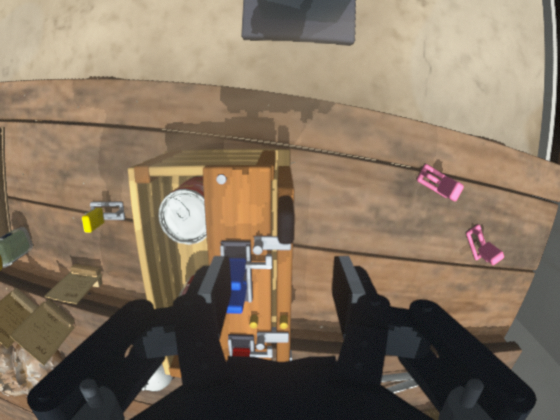

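The wrist view shows the black grip at (286,218), centred between the fingers to within 4 mm, with the swing area free. I descend and grip.

apply_moves([
  [0,0.05,0.8],
  [0,0,0.9],
  [0,0,0.9],
  [0,0,0.5],
  [0,0,0.15],
], yaw=[0,0,0,0,0], grip=[50,50,50,50,50], grip_force=60)

```text
t: 19.1
tool_pos: [0.479, -0.0395, 0.156]
ee_rot: [0.058, -3.139, -0.001]
contact_force: [0.0, 0.5, -1.0]
gripper_width: 0.05
grip_force: 0.0
```

apply_moves([
  [0,0,0],
  [0,0,0],
  [0,0,0],
  [0,0,0],
  [0,0,0],
], yaw=[0,0,0,0,0], grip=[40,25,15,5,5])

```text
t: 19.6
tool_pos: [0.4795, -0.0392, 0.1585]
ee_rot: [-0.058, 3.139, -0.0]
contact_force: [-0.1, 0.2, 7.1]
gripper_width: 0.0112
grip_force: 58.9
```

apply_moves([
  [0,0.23,0],
  [-0.01,0.23,0],
  [-0.01,0.23,0],
  [0,0,0],
], yaw=[0.4,0.4,0.4,0], grip=[5,5,5,5])

```text
t: 20.0
tool_pos: [0.4799, -0.018, 0.1585]
ee_rot: [0.107, 3.138, -0.0]
contact_force: [-0.9, -0.0, 7.7]
gripper_width: 0.0112
grip_force: 59.0
```

apply_moves([
  [-0.02,0.46,0],
  [-0.02,0.46,0],
  [-0.02,0.46,0],
  [-0.02,0.46,0],
  [-0.02,0.46,0],
], yaw=[0.8,0.8,0.8,0.8,0.8], grip=[5,5,5,5,5])

```text
t: 20.5
tool_pos: [0.4962, 0.0488, 0.1585]
ee_rot: [-0.653, -3.073, 0.0]
contact_force: [-4.9, 1.7, 10.8]
gripper_width: 0.0111
grip_force: 60.0
```

```bash
cat > g.py <<'E'
from h import *
s=read_state(); p=s["tool_pos"][:2]-[.6808,-.0333]; x=R.from_rotvec(s["ee_rot"]).apply([1,0,0])
a=np.degrees(np.arctan2(p[1],p[0]));b=np.degrees(np.arctan2(x[1],x[0]))
print("r",np.hypot(*p).round(4),"gate from pos",(182.1-a)%360,"tool",(182.1-b)%360,s["joint_pos"].round(2),s["contact_force"].round(1),s["gripper_width"])
E
python3 g.py
```

```text
r 0.202 gate from pos 26.064671322338057 tool 26.100060342833643 [-0.02  0.44  1.76 -0.    0.94 -1.17] [-4.9  1.7 10.8] 0.011145007310198886
```

Tracking well: r 0.202, gate 26°. I continue the arc.

apply_moves([
  [-0.02,0.46,0],
  [-0.02,0.46,0],
  [-0.02,0.46,0],
  [-0.02,0.46,0],
  [-0.02,0.46,0],
], yaw=[0.8,0.8,0.8,0.8,0.8], grip=[5,5,5,5,5])

```text
t: 21.0
tool_pos: [0.5342, 0.1068, 0.1584]
ee_rot: [-1.176, -2.911, -0.002]
contact_force: [-9.9, 15.0, 10.3]
gripper_width: 0.0116
grip_force: 60.5
```

```bash
python3 g.py
```

```text
r 0.2028 gate from pos 45.80284465216417 tool 46.08459187254513 [ 0.09  0.49  1.65  0.    1.   -0.72] [-9.9 15.  10.3] 0.011644781893755781
```

apply_moves([
  [0.02,0.46,0],
  [0,0.46,0],
  [-0.015,0.46,0],
  [-0.015,0.46,0],
  [-0.015,0.46,0],
], yaw=[0.8,0.8,0.8,0.8,0.8], grip=[5,5,5,5,5])

```text
t: 21.5
tool_pos: [0.5898, 0.1487, 0.1586]
ee_rot: [-1.664, -2.664, -0.004]
contact_force: [-4.3, 14.6, 5.6]
gripper_width: 0.0113
grip_force: 60.7
```

```bash
python3 g.py
```

```text
r 0.2035 gate from pos 65.53050229445059 tool 66.06687825304061 [ 0.15  0.57  1.49  0.    1.08 -0.31] [-4.3 14.6  5.6] 0.011347213540721683
```

apply_moves([
  [0.01,0.46,0],
  [0,0.46,0],
  [-0.01,0.46,0],
  [-0.01,0.46,0],
  [0,0.2,0],
], yaw=[0.8,0.8,0.8,0.8,0.3], grip=[5,5,5,5,5])

```text
t: 22.0
tool_pos: [0.6488, 0.1684, 0.1586]
ee_rot: [2.05, 2.381, 0.006]
contact_force: [0.2, 13.9, 4.4]
gripper_width: 0.0112
grip_force: 60.0
```

apply_moves([
  [0,0,0],
  [0,0,0],
  [0,0,0],
  [0,0,0],
  [0,0,0],
], yaw=[0,0,0,0,0], grip=[5,5,5,5,5])

```text
t: 22.5
tool_pos: [0.6478, 0.1682, 0.1587]
ee_rot: [-2.046, -2.384, -0.005]
contact_force: [1.5, 15.3, 1.1]
gripper_width: 0.011
grip_force: 60.2
```

```bash
python3 g.py; python3 - <<'E'
from h import *
a=read_camera("scene")["frame"][100:340,160:400];w=read_camera("wrist")["frame"]
f=lambda i:cv2.resize(i,(400,300),interpolation=cv2.INTER_CUBIC)
cv2.imwrite("pics/end.png",cv2.cvtColor(np.hstack([f(a),f(w)]),cv2.COLOR_RGB2BGR))
E
```

```text
r 0.2041 gate from pos 82.80435067093855 tool 83.39241076748439 [0.16 0.64 1.33 0.   1.17 0.01] [ 1.5 15.3  1.1] 0.010992266608622257
```

View pics/end.png

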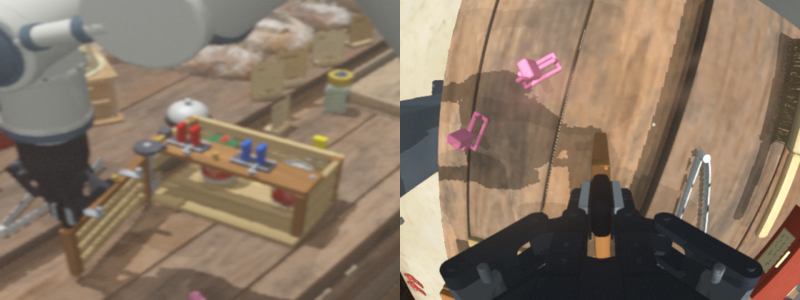

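The gate stands at about 83°, held by its black grip (right view at (601,200)). Both catches are squeezed and the keeper's yellow grip shows behind the crate.

```bash
python3 -c "
from plant import *
print(hand_in())"
```

```text
the job is handed in; nothing more can be done
None
```

I lifted the keeper loop off its pegs and stood it on the table right of the crate, squeezed the red catch and then the blue one fully in, swung the gate past its detent to about 83°, and handed in still holding it by the black grip; the hand-in gave no verdict.

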